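# Put the dried lids back on their storage pots

## Task

The storage pots and their lids have been washed, and the lids have dried on the draining board. Put each of the four lids on the pot it belongs to, going by shape and size, plug down into the mouth so that it lies flat and fully closed on the rim. Set the lids down rather than dropping them, leave the pots standing where they are, and do not disturb the salt shaker or the glass.

Things in the scene. Friction and masses are not known exactly. Their poses are not given: they have to be found in the camera images.
- tall_round_lid: Small round lid, for the tall narrow round pot: bamboo plate 72 mm across over a tapered cork plug (53 mm at its top, 12 mm less at its foot). In the middle of the plate a round wooden knob, 26 mm wide. Origin: centre of the plug's underside, z up; plate from 14 to 22 mm, grip from 22 to 58 mm. 101 g. Starts plug down on a white draining board 10 mm high.
- tall_round_pot: Tall narrow round pot, pale glazed stoneware, open and empty, 72 mm across outside, 86 mm high, wall 6 mm (mouth 60 mm, 3.5 mm of play round its lid's plug). Loose, 454 g. Origin: centre of the underside, z up. Closed, the lid's origin is 72 mm above the pot's.
- wide_round_lid: Large round lid, for the low wide round pot: bamboo plate 94 mm across over a tapered cork plug (75 mm at its top, 12 mm less at its foot). In the middle of the plate a round wooden knob, 26 mm wide. Origin: centre of the plug's underside, z up; plate from 14 to 22 mm, grip from 22 to 58 mm. 115 g. Starts plug down on a white draining board 10 mm high.
- wide_round_pot: Low wide round pot, pale glazed stoneware, open and empty, 94 mm across outside, 62 mm high, wall 6 mm (mouth 82 mm, 3.5 mm of play round its lid's plug). Loose, 527 g. Origin: centre of the underside, z up. Closed, the lid's origin is 48 mm above the pot's.
- square_lid: Square lid, for the square pot: bamboo plate 80 mm square over a tapered cork plug (61 mm at its top, 12 mm less at its foot). In the middle of the plate a wooden grip bar 14 mm thick (x), 40 mm long (y). Origin: centre of the plug's underside, z up; plate from 14 to 22 mm, grip from 22 to 58 mm. 106 g. Starts plug down on a white draining board 10 mm high.
- square_pot: Square pot, pale glazed stoneware, open and empty, 80 mm square outside, 74 mm high, wall 6 mm (mouth 68 mm, 3.5 mm of play round its lid's plug). Loose, 478 g. Origin: centre of the underside, z up. Closed, the lid's origin is 60 mm above the pot's; the lid fits at any quarter turn.
- oblong_lid: Oblong lid, for the low oblong pot: bamboo plate 70 (x) by 112 mm (y) over a tapered cork plug (51 by 93 mm at its top, 12 mm less at its foot). In the middle of the plate a wooden grip bar 14 mm thick (x), 52 mm long (y). Origin: centre of the plug's underside, z up; plate from 14 to 22 mm, grip from 22 to 58 mm. 111 g. Starts plug down on a white draining board 10 mm high.
- oblong_pot: Low oblong pot, pale glazed stoneware, open and empty, 70 (x) by 112 mm (y) outside, 56 mm high, wall 6 mm (mouth 58 by 100 mm, 3.5 mm of play round its lid's plug). Loose, 507 g. Origin: centre of the underside, z up. Closed, the lid's origin is 42 mm above the pot's; the lid fits either way round, its y along the pot's y.
- salt_shaker: Glass salt shaker with a grey cap, 44 mm across, 90 mm high, standing behind the pots, to be left alone. Origin: centre of its underside.
- glass: Empty clear drinking glass, 83 mm across at the rim, 94 mm high, standing behind the pots, to be left alone. Origin: centre of its underside.
There are look-alikes about, which are no part of the job. Leave any orange look-alike of the tall_round_pot alone.

How it is judged:
By the outcome, as a careful person would: the job done as asked, in the order asked, and still so for the second after the job is handed in, with the robot touching nothing.
It also fails if it takes over 112 s, if anything falls off the work surface, if the arm or the gripper's body presses on something with over 40 N, if the wrist force passes 120 N, or if a joint passes its speed limit or range.

## Robot

A 6-joint arm with a two-finger parallel gripper is mounted at the origin on a cart in front of the work surface, level with it; the furniture and walls round the work are solid. World frame = base frame: x ahead of the robot, y to its left, z up, the work surface at z = 0. Lengths are in mm, angles in rad, forces in N, time in s.
With the tool pointing down it reaches from about 350 to 875 mm from the base axis. Payload 4.2 kg.
Tool frame: the origin (TCP) lies at the very end of the fingers, on their centre line; the grasp point (between the pads) lies 19 mm behind it; z points along the fingers, y is the line along which they close (so a half turn about z gives the same grasp; the last joint's range is limited). The gripper opens to 85 mm and grips with 20 to 120 N. Pads are 22 mm wide; open, the fingers measure 114 mm over their backs; the gripper's body (76 mm by 85 mm) begins 54 mm behind the grasp point. The pads swing forward as they close: fully open they stand 13 mm farther back than shut.
Start: joints at [-0.853, 0.385, 0.008, 0, -1.194, -0.259], TCP at [276.807, -560.337, 231.312] pointing down, gripper open.
Joint ranges: [-3.14, 3.14], [-1.21, 2.06], [-1.07, 1.41], [-3.16, 2.05], [-2.99, -0.16], [-3.1, 3.1]. Speed limits (rad/s): [2.79, 2.79, 3.14, 3.14, 3.14, 3.14].

## Interface

Orientations are given as a unit quaternion [x, y, z, w].
In Python, from bench import read_state, get_image, camera_model, job_done gives the robot as it stands.
- The arm moves only by the shell command python3 -m handwheel 'ROWS'. ROWS is JSON, a list of rows, each a list of 7 numbers: the shift along the tool's x, y, z in m, then the turn, a rotation vector about the tool's x, y, z in rad, then the gripper's target within -1 to 1 (fully open at 1, half-way at 0, shut at -1). In form: [[dx, dy, dz, wx, wy, wz, jaw], ...]. A call has 1 to 10 rows; each row is the pose to reach, as a shift and turn from the pose commanded when the call began, along the tool's axes at that moment; what a row does not reach only later rows make up. A row lasts 1/8 s, in which the tool goes at most 62.5 mm and 10.7 degrees, less where a joint would pass 70% of its speed; a pose out of reach is approached as far as the arm can. A call with a gripper value outside its range is refused whole. The fingers move at their own pace and stop on an object; the grip force is fixed at half the most. Time passes only in rows, so rows that repeat a pose let the fingers close. It gives the time, the measured TCP pose, the force, the opening and the grip force at its end, in the units of the state.
- read_state(): the state, without advancing time (a new reading comes with each control period).
- get_image(name): name is "side" or "top" or "wrist"; returns (picture, depth): 400x640x3 uint8, blue, green, red; 400x640 float32, mm along the optical axis (not along the pixel's ray), 0 where there is no reading.
- camera_model(name): a dict with "K" (3x3 intrinsics, pixels), "rvec" (rotation vector, rad) and "tvec" (3), from world to camera coordinates, as OpenCV has them; the wrist camera has in their place "hand_eye" (4x4, takes a point from camera to tool coordinates, whose origin is the TCP and whose axes are the flange's). Camera axes: x right, y down, z forward; pixel columns grow to the right and rows downward; lengths in mm; the calibration is good to about 2 mm. A picture is of the moment at which its call begins: read the wrist's pose just before it. camera_model takes no time and is no camera call.
- job_done(): hands the job in; it is judged then, once.
The state is a dict: "clock": time; "joints": joint angles; "joint_vel": joint speeds; "joint_efforts": joint torques, N m; "position": TCP position; "ee_rot": TCP orientation; "contact_force": force on the tool from outside, world axes, zero at the start; "wrist_torque": the same for the moment, N m; "gripper_width": finger opening in mm; "grasp_force": force on a finger pad.
Only numpy, scipy, OpenCV 4.12 (cv2) and the standard library are available. Lean on these libraries where they do the work, as an engineer would, in place of code of your own. Each camera call takes 0.05 s, during which the arm holds its last target. There are 200 camera calls.

## Working session

There is one attempt and no reset: what is moved stays moved. The work goes in short steps, Python scripts to look and compute and a shell command to move; the robot and the scene stay as the last step left them, time stands still between calls to the robot, and variables do not carry over. Pictures are saved under pics/ and viewed, at most 14 in all, crops included, and the job is handed in when it is done.

```bash
mkdir -p pics; ls; python3 - <<'E'
from bench import *
import cv2
s=read_state(); print(s['clock'],s['position'],s['ee_rot'],s['gripper_width'])
for n in('top','side'):
    p,d=get_image(n); cv2.imwrite(f'pics/{n}0.png',p); print(n,camera_model(n),d.min(),d.max())
    import numpy as np; np.save(f'pics/{n}0d.npy',d)
print(camera_model('wrist'))
E
```

```text
pics
0.0 [ 276.55311451 -559.82801725  230.23737054] [-2.27307442e-01  9.73822451e-01  1.03765198e-03 -2.91013432e-04] 85.46635105127899
top {'K': array([[399.52440488,   0.        , 319.3245214 ],
       [  0.        , 399.52440488, 198.5162124 ],
       [  0.        ,   0.        ,   1.        ]]), 'rvec': array([ 1.98502529, -1.94505996,  0.43942663]), 'tvec': array([-149.75588574,  472.44559525, 1446.23646505])} 0.0 2676.4014
side {'K': array([[468.80746147,   0.        , 324.91930313],
       [  0.        , 468.80746147, 206.31532459],
       [  0.        ,   0.        ,   1.        ]]), 'rvec': array([ 0.09987   , -2.68329655,  1.58871906]), 'tvec': array([ 472.54744879,  150.22763305, 1595.61270737])} 0.0 3693.5544
{'K': array([[311.93489921,   0.        , 323.86684688],
       [  0.        , 311.93489921, 203.12058953],
       [  0.        ,   0.        ,   1.        ]]), 'hand_eye': array([[ 3.76212641e-04, -9.52752606e-01, -3.03747149e-01,
         7.79643516e+01],
       [ 9.99999356e-01,  3.32095021e-05,  1.13440393e-03,
         5.64903535e-01],
       [-1.07071901e-03, -3.03747380e-01,  9.52752005e-01,
        -1.43020589e+02],
       [ 0.00000000e+00,  0.00000000e+00,  0.00000000e+00,
         1.00000000e+00]])}
```

View pics/top0.png

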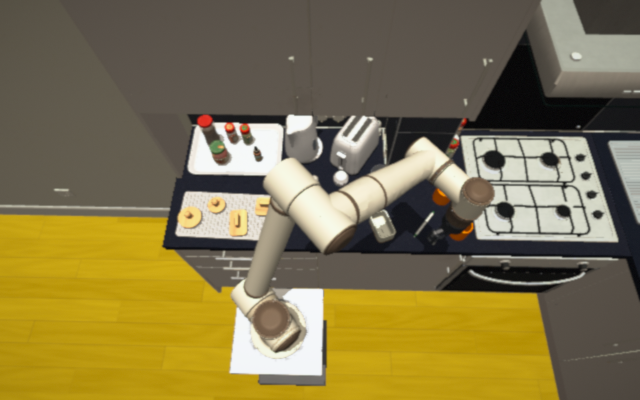

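View pics/side0.png

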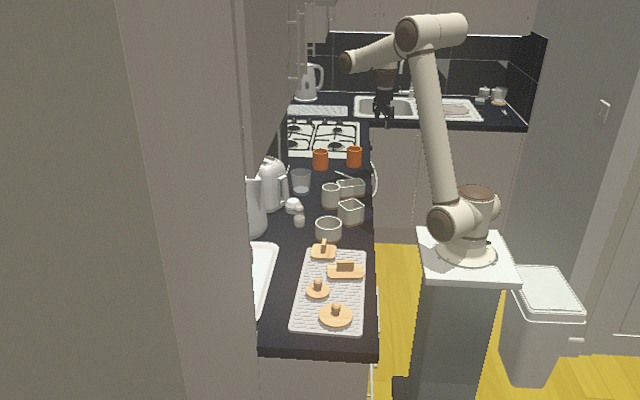

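The top view is partly covered by the arm. It shows the lids on the board: wide round (190,217), small round (216,203), oblong (238,222), square (262,205). In the side view the pots are wide round (328,228), square (351,212), tall round (331,195) and oblong (350,188). The look-alikes are two orange pots at (321,160) and (354,157). Glass (300,180) and shaker (298,217) stand behind the pots.

```bash
cat > h.py <<'E'
from bench import *
import cv2, numpy as np
from scipy.spatial.transform import Rotation as R
def cam(n,st=None):
    """K, Rwc (cam->world), centre"""
    m=camera_model(n); K=m['K']
    if n=='wrist':
        st=st or read_state(); T=m['hand_eye']; Rt=R.from_quat(st['ee_rot']).as_matrix()
        return K,Rt@T[:3,:3],Rt@T[:3,3]+np.array(st['position'])
    Rm=R.from_rotvec(m['rvec']).as_matrix(); return K,Rm.T,-Rm.T@m['tvec']
def rays(c,uv):
    K,Rw,C=c; uv=np.atleast_2d(np.asarray(uv,float))
    d=np.c_[(uv[:,0]-K[0,2])/K[0,0],(uv[:,1]-K[1,2])/K[1,1],np.ones(len(uv))]
    return d@Rw.T
def plane(c,uv,z):
    d=rays(c,uv); return c[2]+d*((z-c[2][2])/d[:,2])[:,None]
def cloud(c,depth):
    v,u=np.mgrid[:400,:640]; P=c[2]+rays(c,np.c_[u.ravel(),v.ravel()])*depth.reshape(-1,1)
    return P.reshape(400,640,3)
def proj(c,P):
    K,Rw,C=c; q=(np.atleast_2d(P)-C)@Rw; q=q@K.T; return q[:,:2]/q[:,2:]
E
python3 - <<'E'
from h import *
s=cam('side'); t=cam('top')
d=np.load('pics/side0d.npy'); P=cloud(s,d)
for n,u,v in [('wide lid',336,318),('small lid',318,292),('obl lid',345,272),('sq lid',323,254),('wide pot',328,238),('sq pot',351,222),('tall pot',331,203),('obl pot',350,196),('shaker',299,220),('glass',300,185),('or1',321,165),('or2',354,160),('kettle',270,180),('white',293,205),('jug',257,210)]:
    print(n,P[v,u].round())
d=np.load('pics/top0d.npy'); P=cloud(t,d)
for n,u,v in [('wide lid',190,222),('small',216,206),('obl',238,230),('sq',262,210),('toaster',355,140),('kettle',300,130),('glass?',341,177),('pot?',383,225),('cab',340,95)]: print(n,P[v,u].round())
E
```

```text
wide lid [418. 402.  31.]
small lid [474. 297.  29.]
obl lid [400. 196.  30.]
sq lid [473. 106.  30.]
wide pot [463.   1.  25.]
sq pot [ 387. -120.   21.]
tall pot [ 467. -248.   27.]
obl pot [ 394. -353.    7.]
shaker [573. -84.  41.]
glass [ 598. -343.   52.]
or1 [ 532. -609.   27.]
or2 [ 383. -664.   35.]
kettle [ 692. -196.  140.]
white [ 609. -196.   39.]
jug [706.  -8. 117.]
wide lid [398. 376.  32.]
small [471. 281.  33.]
obl [368. 180.  33.]
sq [456.  92.  33.]
toaster [ 723. -280.  149.]
kettle [709. -61. 231.]
glass? [ 604. -227.   52.]
pot? [ 412. -398.    4.]
cab [ 604. -203.  560.]
```

```bash
cat >> h.py <<'E'
def go(x,y,z,psi=0,st=None):
    """Tool-frame shift (m) and turn to TCP (x,y,z), tool down, with tool y axis at psi rad from world +Y (mod pi nearest)"""
    st=st or read_state(); Rt=R.from_quat(st['ee_rot']); 
    Rg=R.from_euler('z',psi)*R.from_quat([0,1,0,0])
    print('shift',(Rt.inv().apply(np.array([x,y,z])-st['position'])/1000).round(4),'turn',(Rt.inv()*Rg).as_rotvec().round(4))
E
python3 -c "
from h import *
go(330,-200,330)"
```

```text
shift [-0.2072  0.2992 -0.0991] turn [ 0.0019 -0.0006  0.4586]
```

```bash
python3 -m handwheel '[[-0.015,0.03,-0.05,0,0,0.1,1],[-0.04,0.07,-0.099,0,0,0.2,1],[-0.2072,0.2992,-0.0991,0.0019,-0.0006,0.4586,1],[-0.2072,0.2992,-0.0991,0.0019,-0.0006,0.4586,1],[-0.2072,0.2992,-0.0991,0.0019,-0.0006,0.4586,1],[-0.2072,0.2992,-0.0991,0.0019,-0.0006,0.4586,1],[-0.2072,0.2992,-0.0991,0.0019,-0.0006,0.4586,1],[-0.2072,0.2992,-0.0991,0.0019,-0.0006,0.4586,1],[-0.2072,0.2992,-0.0991,0.0019,-0.0006,0.4586,1],[-0.2072,0.2992,-0.0991,0.0019,-0.0006,0.4586,1]]'
python3 - <<'E'
from h import *
s=read_state(); print(s['clock'],s['position'],s['ee_rot'])
p,d=get_image('wrist'); cv2.imwrite('pics/w1.png',p); np.savez('pics/w1.npz',d=d,pos=s['position'],q=s['ee_rot'])
E
```

```text
clock: 1.35
position: [329.9, -201.1, 330.1]
ee_rot: [0.001, 1.0, -0.001, 0.0]
contact_force: [-0.5, -1.0, -0.4]
gripper_width: 85.3
grasp_force: 0.0
1.35 [ 329.887715   -201.07872704  330.10365283] [ 8.34649655e-04  9.99999334e-01 -7.94960075e-04  5.30263089e-05]
```

View pics/w1.png

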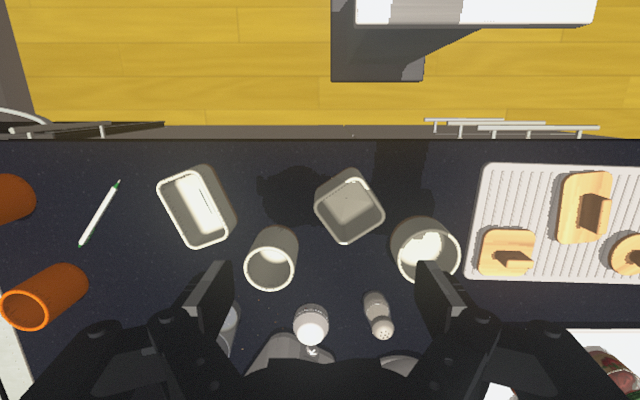

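The wrist view shows the pots: oblong (197,208), tall round (271,262), square (350,206) and wide round (425,248). To the right are the square lid (507,252) and oblong lid (583,205). The orange pots are at (40,295) and (12,200), left alone; the shaker is at (378,315).

```bash
cat >> h.py <<'E'
RIM=dict(tall=86,wide=62,square=74,oblong=56)
def grab(n,tag):
    s=read_state(); p,d=get_image(n); cv2.imwrite(f'pics/{tag}.png',p)
    return p,d,cam(n,s)
def locate(P,xy,z0,z1,r):
    """outline of cloud points within r of xy with z in (z0,z1)"""
    m=(P[...,2]>z0)&(P[...,2]<z1)&(np.hypot(P[...,0]-xy[0],P[...,1]-xy[1])<r)
    q=P[m].astype(np.float32); k=q[:,:2]
    A=np.c_[2*k,np.ones(len(k))]
    rect=cv2.minAreaRect(k); ce=cv2.minEnclosingCircle(k)
    return len(k),q[:,2].mean().round(1),np.round(rect[0],1),np.round(rect[1],1),round(rect[2],1),np.round(ce[0],1),round(ce[1],1)
E
python3 - <<'E'
from h import *
f=np.load('pics/w1.npz'); c=cam('wrist',dict(position=f['pos'],ee_rot=f['q'])); P=cloud(c,f['d'])
for n,u,v in [('oblong',197,208),('tall',271,262),('square',350,206),('wide',425,248)]:
    z=RIM[n]; xy=plane(c,[[u,v]],z)[0]; print(n,xy.round(),locate(P,xy,z-8,z+6,75)); 
for n,u,v in [('sql',507,252),('obl',583,205)]:
    xy=plane(c,[[u,v]],32)[0]; print(n,xy.round(),locate(P,xy,26,37,75),locate(P,xy,50,80,70))
E
```

```text
Traceback (most recent call last):
  File "h.py", line 36, in locate
    rect=cv2.minAreaRect(k); ce=cv2.minEnclosingCircle(k)
cv2.error: OpenCV(4.12.0) /io/opencv/modules/imgproc/src/convhull.cpp:143: error: (-215:Assertion failed) total >= 0 && (depth == CV_32F || depth == CV_32S) in function 'convexHull'
```

```bash
sed -i 's/k=q\[:,:2\]/k=np.ascontiguousarray(q[:,:2])/' h.py; cat > m1.py <<'E'
from h import *
f=np.load('pics/w1.npz'); c=cam('wrist',dict(position=f['pos'],ee_rot=f['q'])); P=cloud(c,f['d'])
print((f['d']>0).mean(), P[200,290],P[190,450],c[1].round(2),c[2])
for n,u,v in [('oblong',197,208),('tall',271,262),('square',350,206),('wide',425,248)]:
    z=RIM[n]; xy=plane(c,[[u,v]],z)[0]; print(n,xy.round(),locate(P,xy,z-8,z+6,75)); 
for n,u,v in [('sql',507,252),('obl',583,205)]:
    xy=plane(c,[[u,v]],32)[0]; print(n,xy.round(),locate(P,xy,26,37,75),locate(P,xy,50,80,70))
E
python3 m1.py
```

```text
0.9962421875 [ 3.97144014e+02 -2.54528697e+02 -2.95440959e-01] [380.63657278  -3.08447873   1.02435065] [[ 0.    0.95  0.3 ]
 [ 1.   -0.   -0.  ]
 [-0.    0.3  -0.95]] [ 251.69157514 -200.35741576  473.1168417 ]
oblong [ 392. -380.   56.] (1219, np.float32(54.4), array([ 396.8, -387.3]), array([111.9,  71.1]), 20.9, array([ 396.3, -386.7]), 60.1)
tall [ 460. -274.   86.] (748, np.float32(84.6), array([ 471.9, -279.3]), array([70.4, 71.6]), 35.2, array([ 472.2, -278.8]), 36.2)
square [ 383. -166.   74.] (1000, np.float32(73.0), array([ 391.7, -167. ]), array([79.9, 80.2]), 34.7, array([ 391.8, -166.8]), 49.7)
wide [451. -54.  62.] (747, np.float32(60.7), array([461.8, -49.5]), array([81.6, 92.9]), 15.0, array([467.1, -47.7]), 47.1)
sql [473.  85.  32.] (1896, np.float32(32.6), array([475.1,  98.7]), array([112.3,  80.3]), 87.2, array([474.7,  99.1]), 62.5) (413, np.float32(64.0), array([473.5,  82.4]), array([14.4, 39.8]), 0.6, array([474.5,  82.5]), 20.2)
obl [395. 184.  32.] (2540, np.float32(32.7), array([401.7, 185.7]), array([112.3,  71.3]), 5.6, array([400.7, 187. ]), 60.9) (745, np.float32(63.3), array([401.5, 185.1]), array([51.9, 16.5]), 3.8, array([401.6, 185. ]), 26.3)
```

```bash
python3 -m handwheel '[[0,0.05,0,0,0,0,1],[0,0.11,0,0,0,0,1],[0,0.17,0,0,0,0,1],[0,0.23,0,0,0,0,1],[0,0.29,0,0,0,0,1],[0,0.35,0,0,0,0,1],[0,0.4,0,0,0,0,1],[0,0.42,0,0,0,0,1],[0,0.42,0,0,0,0,1],[0,0.42,0,0,0,0,1]]'
python3 - <<'E'
from h import *
print(read_state()['joints'],read_state()['position'])
p,d,c=grab('wrist','w2'); P=cloud(c,d)
for n,xy,r in [('wide lid',(418,390),60),('small lid',(474,290),55),('sq lid',(474,82.5),60),('obl lid',(401.6,185),65)]:
    a=locate(P,xy,50,80,45); print(n,'knob',a); print('   plate',locate(P,a[5],27,37,r))
print('wide pot',locate(P,(467,-48),54,68,70))
E
```

```text
clock: 2.65
position: [330.2, 218.5, 329.6]
ee_rot: [0.001, 1.0, -0.001, 0.0]
contact_force: [-0.5, 0.6, -0.7]
gripper_width: 85.4
grasp_force: 0.0
[ 1.00142899e+00 -8.54237039e-02 -3.16048125e-01  1.83788203e-03
 -1.34172708e+00 -2.57419109e+00] [330.21407647 218.48972375 329.60956472]
wide lid knob (295, np.float32(63.9), array([420.4, 383.9]), array([23.8, 24.3]), 64.5, array([420.9, 384.3]), 12.8)
   plate (2539, np.float32(32.6), array([421.1, 384. ]), array([92.3, 93.5]), 63.3, array([421.3, 384.9]), 47.3)
small lid knob (264, np.float32(63.8), array([477. , 284.2]), array([23.7, 23.7]), 80.5, array([477.7, 284.3]), 12.7)
   plate (1227, np.float32(32.5), array([477.7, 284.7]), array([71. , 69.4]), 0.1, array([477.9, 284.3]), 36.1)
sq lid knob (278, np.float32(62.4), array([473.7,  84.4]), array([38.9, 13.1]), 88.4, array([473.5,  84.4]), 19.9)
   plate (1686, np.float32(32.3), array([475.2,  84. ]), array([80. , 81.4]), 88.0, array([474.3,  84.4]), 49.2)
obl lid knob (416, np.float32(66.4), array([401.6, 186.5]), array([52. , 14.2]), 6.0, array([401.7, 185.5]), 26.0)
   plate (2783, np.float32(32.5), array([401.9, 186.5]), array([112.3,  70.1]), 5.9, array([401.6, 186.9]), 60.0)
wide pot (1038, np.float32(60.0), array([467. , -46.3]), array([92.7, 92.3]), 3.8, array([467.8, -45.7]), 47.7)
```

View pics/w2.png

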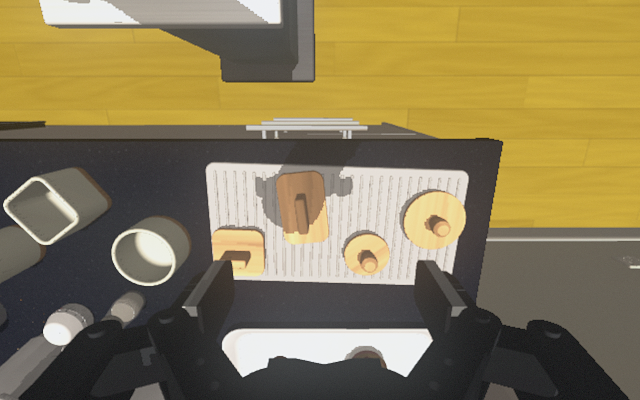

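The second view confirms the four lids: square (238,252), oblong (302,206), small round (367,256) and wide round (435,220). I'm starting with the oblong lid.

```bash
python3 -c "
from h import *
go(401.8,186.2,110,.103);go(401.8,186.2,37,.103)"
```

```text
shift [-0.0714 -0.0316  0.2199] turn [-0.0019  0.0009 -0.1049]
shift [-0.0714 -0.0315  0.2929] turn [-0.0019  0.0009 -0.1049]
```

```bash
python3 -m handwheel '[[-0.02,-0.01,0.05,0,0,-0.03,0],[-0.045,-0.02,0.11,0,0,-0.07,0],[-0.0714,-0.0316,0.17,-0.0019,0.0009,-0.1049,0],[-0.0714,-0.0316,0.22,-0.0019,0.0009,-0.1049,0],[-0.0714,-0.0316,0.25,-0.0019,0.0009,-0.1049,0],[-0.0714,-0.0316,0.28,-0.0019,0.0009,-0.1049,0],[-0.0714,-0.0316,0.2925,-0.0019,0.0009,-0.1049,0],[-0.0714,-0.0316,0.2925,-0.0019,0.0009,-0.1049,0],[-0.0714,-0.0316,0.2925,-0.0019,0.0009,-0.1049,-1],[-0.0714,-0.0316,0.2925,-0.0019,0.0009,-0.1049,-1]]'
python3 -m handwheel '[[0,0,0,0,0,0,-1],[0,0,0,0,0,0,-1],[0,0,0,0,0,0,-1]]'
```

```text
clock: 3.95
position: [402.4, 188.2, 38.5]
ee_rot: [-0.053, 0.999, 0.001, 0.001]
contact_force: [-0.4, -1.3, 2.2]
gripper_width: 13.0
grasp_force: 59.3
clock: 4.32
position: [402.3, 188.2, 38.5]
ee_rot: [-0.053, 0.999, 0.001, 0.001]
contact_force: [-0.1, -0.4, 7.4]
gripper_width: 13.1
grasp_force: 60.1
```

```bash
python3 -m handwheel '[[0,0,-0.02,0,0,0,-1],[0,0,-0.06,0,0,0,-1],[0,0,-0.11,0,0,0,-1],[0,0,-0.15,0,0,0,-1],[0,0,-0.16,0,0,0,-1]]'
python3 -c "
from h import *
go(396.8,-387.3,190,.365)"
```

```text
clock: 4.95
position: [402.4, 188.5, 200.0]
ee_rot: [-0.053, 0.999, 0.002, 0.002]
contact_force: [1.4, -0.2, -1.9]
gripper_width: 13.1
grasp_force: 59.0
shift [ 0.0662 -0.572   0.0074] turn [ 0.0034  0.0052 -0.2596]
```

```bash
python3 -m handwheel '[[0.003,-0.03,0,0,0,-0.014,-1],[0.010,-0.085,0,0,0,-0.04,-1],[0.017,-0.145,0,0,0,-0.066,-1],[0.024,-0.205,0,0,0,-0.093,-1],[0.031,-0.265,0,0,0,-0.12,-1],[0.038,-0.325,0,0,0,-0.147,-1],[0.045,-0.385,0,0,0,-0.175,-1],[0.052,-0.445,0,0,0,-0.202,-1],[0.058,-0.505,0,0,0,-0.23,-1],[0.064,-0.55,0.003,0.003,0.005,-0.25,-1]]'
python3 - <<'E'
from h import *
p,d,c=grab('wrist','w3'); P=cloud(c,d)
go(396.8,-387.3,140,.365)
for n,xy in [('wide',(467.5,-46.5)),('square',(391.7,-167)),('tall',(472,-279)),('oblong',(396.8,-387))]: print(n,locate(P,xy,RIM[n]-8,RIM[n]+6,72))
E
```

```text
clock: 6.2
position: [394.8, -368.0, 192.6]
ee_rot: [-0.176, 0.984, -0.001, -0.003]
contact_force: [0.5, -0.6, -1.1]
gripper_width: 13.3
grasp_force: 58.9
shift [ 0.0032 -0.0153  0.0518] turn [-0.0014 -0.0082 -0.0126]
wide (1987, np.float32(59.8), array([463.2, -47.3]), array([94. , 84.9]), 75.5, array([466.6, -48.5]), 47.4)
square (2690, np.float32(72.2), array([ 391.7, -167.3]), array([81.3, 81. ]), 34.0, array([ 391.4, -167.5]), 49.9)
tall (287, np.float32(84.6), array([ 442.1, -270.7]), array([37.9,  8.9]), 76.5, array([ 443.3, -271. ]), 18.9)
oblong (747, np.float32(55.6), array([ 354.9, -404.1]), array([25.5, 69.9]), 26.8, array([ 361.2, -400.9]), 35.0)
```

View pics/w3.png

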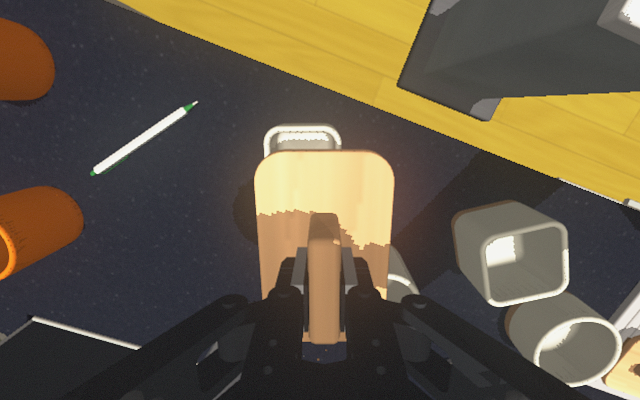

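Picture: the held lid at (323,230) is straight in the fingers, with the oblong pot right below it. The tall round pot shows at (400,275), and the square and wide pots are at right.

```bash
python3 -m handwheel '[[0.0032,-0.0153,0.02,-0.0014,-0.0082,-0.0126,-1],[0.0032,-0.0153,0.06,-0.0014,-0.0082,-0.0126,-1],[0.0032,-0.0153,0.085,-0.0014,-0.0082,-0.0126,-1],[0.0032,-0.0153,0.085,-0.0014,-0.0082,-0.0126,-1],[0.0032,-0.0153,0.085,-0.0014,-0.0082,-0.0126,-1]]'
python3 -c "
from h import *
go(396.8,-387.3,70.5,.365)"
```

```text
clock: 6.88
position: [398.1, -382.0, 109.7]
ee_rot: [-0.183, 0.983, -0.0, 0.002]
contact_force: [0.2, 0.5, -0.5]
gripper_width: 13.1
grasp_force: 59.0
shift [ 0.0032 -0.0044  0.0392] turn [-0.0013  0.003   0.0032]
```

```bash
python3 -m handwheel '[[0.0032,-0.0044,0.004,-0.0013,0.003,0.0032,-1],[0.0032,-0.0044,0.012,-0.0013,0.003,0.0032,-1],[0.0032,-0.0044,0.018,-0.0013,0.003,0.0032,-1],[0.0032,-0.0044,0.018,-0.0013,0.003,0.0032,-1]]'
python3 -c "
from h import *
go(396.8,-387.3,70.5,.365)"
```

```text
clock: 7.38
position: [395.9, -386.9, 90.6]
ee_rot: [-0.181, 0.983, 0.001, -0.001]
contact_force: [-0.3, -0.8, -0.6]
gripper_width: 13.2
grasp_force: 59.0
shift [-0.0007 -0.0008  0.0201] turn [ 0.0017 -0.001  -0.0006]
```

```bash
python3 -m handwheel '[[-0.0007,-0.0008,0.004,0,0,0,-1],[-0.0007,-0.0008,0.008,0,0,0,-1],[-0.0007,-0.0008,0.012,0,0,0,-1],[-0.0007,-0.0008,0.015,0,0,0,-1],[-0.0007,-0.0008,0.018,0,0,0,-1],[-0.0007,-0.0008,0.0195,0,0,0,-1],[-0.0007,-0.0008,0.0205,0,0,0,-1],[-0.0007,-0.0008,0.0205,0,0,0,-1]]'

```

```text
clock: 8.38
position: [397.3, -387.7, 70.8]
ee_rot: [-0.181, 0.983, 0.0, -0.0]
contact_force: [-0.5, 0.1, -0.4]
gripper_width: 13.0
grasp_force: 59.2
```

```bash
python3 -m handwheel '[[0,0,0.001,0,0,0,-1],[0,0,0.0015,0,0,0,-1],[0,0,0.002,0,0,0,-1],[0,0,0.002,0,0,0,-1]]'

```

```text
clock: 8.88
position: [397.4, -387.8, 70.5]
ee_rot: [-0.181, 0.983, -0.0, 0.0]
contact_force: [-2.1, 2.9, 8.2]
gripper_width: 12.8
grasp_force: 60.5
```

```bash
python3 -m handwheel '[[0,0,0,0,0,0,-0.3],[0,0,0,0,0,0,-0.2],[0,0,-0.01,0,0,0,-0.2],[0,0,-0.05,0,0,0,-0.2],[0,0,-0.11,0,0,0,-0.2],[0,0.04,-0.16,0,0,0,-0.2],[0,0.1,-0.18,0,0,0,-0.2],[0,0.1,-0.18,0,0,0,-0.2]]'
cat >> h.py <<'E'
def flat(P,xy,ztop,r=30):
    """plate height and tilt round xy"""
    m=(abs(P[...,2]-ztop)<12)&(np.hypot(P[...,0]-xy[0],P[...,1]-xy[1])<r); q=P[m]
    A=np.c_[q[:,0]-xy[0],q[:,1]-xy[1],np.ones(len(q))]; s=np.linalg.lstsq(A,q[:,2],rcond=None)[0]
    print('plate',len(q),'z',s[2].round(1),'want',ztop,'slope deg',np.degrees(s[:2]).round(1))
E
python3 - <<'E'
from h import *
p,d,c=grab('wrist','w4'); P=cloud(c,d)
flat(P,(397,-387),64); print(locate(P,(397,-387),56,70,72),read_state()['joints'])
go(477.8,284.4,250,.2)
E
```

```text
clock: 9.88
position: [361.2, -292.5, 252.1]
ee_rot: [-0.183, 0.983, -0.001, 0.003]
contact_force: [-1.0, 0.3, 0.3]
gripper_width: 34.1
grasp_force: 0.0
plate 1389 z 65.1 want 64 slope deg [-0.5 -0. ]
(5186, np.float32(64.4), array([ 397.1, -387. ]), array([111.8,  70.7]), 21.0, array([ 396.6, -387.1]), 60.0) [-3.31450397e-01  9.24202427e-02 -3.33885762e-01 -3.39054191e-04
 -1.14057841e+00 -8.72677679e-01]
shift [-0.3156  0.4977  0.0008] turn [-0.002   0.0034  0.1665]
```

```bash
python3 -m handwheel '[[-0.017,0.026,0,0,0,0.01,0],[-0.05,0.078,0,0,0,0.027,0],[-0.083,0.13,0,0,0,0.045,0],[-0.116,0.182,0,0,0,0.062,0],[-0.149,0.235,0,0,0,0.08,0],[-0.182,0.287,0,0,0,0.097,0],[-0.215,0.339,0,0,0,0.114,0],[-0.248,0.391,0,0,0,0.131,0],[-0.281,0.443,0,0,0,0.148,0],[-0.305,0.481,0,0,0,0.16,0]]'
python3 -m handwheel '[[-0.0107,0.0167,0.02,0,0,0,0],[-0.0107,0.0167,0.06,0,0,0,0],[-0.0107,0.0167,0.11,0,0,0,0],[-0.0107,0.0167,0.13,0,0,0,0],[-0.0107,0.0167,0.13,0,0,0,0]]'
python3 -c "
from h import *
go(477.8,284.4,37,.2)"
```

```text
clock: 11.18
position: [476.2, 266.2, 247.8]
ee_rot: [-0.102, 0.995, -0.0, -0.001]
contact_force: [0.3, -0.9, 0.9]
gripper_width: 42.7
grasp_force: 0.0
clock: 11.8
position: [482.0, 281.3, 116.2]
ee_rot: [-0.102, 0.995, -0.002, -0.002]
contact_force: [0.3, -0.0, 0.5]
gripper_width: 42.8
grasp_force: 0.0
shift [0.0031 0.0042 0.0793] turn [-0.0031 -0.0051  0.0036]
```

```bash
python3 -m handwheel '[[0.0031,0.0042,0.02,-0.0031,-0.0051,0,0],[0.0031,0.0042,0.033,-0.0031,-0.0051,0,0],[0.0031,0.0042,0.033,-0.0031,-0.0051,0,0]]'
python3 -c "
from h import *
go(477.8,284.4,38,.2)"
```

```text
clock: 12.18
position: [478.5, 285.6, 85.7]
ee_rot: [-0.102, 0.995, 0.002, 0.002]
contact_force: [-0.1, 0.7, 0.1]
gripper_width: 42.7
grasp_force: 0.0
shift [ 0.0011 -0.0012  0.0477] turn [0.0027 0.0039 0.0043]
```

```bash
python3 -m handwheel '[[0.0008,-0.001,0.02,0.001,0.002,0,0],[0.0008,-0.001,0.04,0.001,0.002,0,0],[0.0008,-0.001,0.0475,0.001,0.002,0,0],[0.0008,-0.001,0.0475,0.001,0.002,0,0],[0.0008,-0.001,0.0475,0.001,0.002,0,0],[0.0008,-0.001,0.0475,0.001,0.002,0,-1],[0.0008,-0.001,0.0475,0.001,0.002,0,-1],[0.0008,-0.001,0.0475,0.001,0.002,0,-1],[0.0008,-0.001,0.0475,0.001,0.002,0,-1]]'

```

```text
clock: 13.3
position: [478.5, 285.4, 39.5]
ee_rot: [-0.102, 0.995, 0.002, 0.002]
contact_force: [-0.3, -1.2, 5.0]
gripper_width: 22.6
grasp_force: 58.9
```

```bash
python3 -m handwheel '[[0,0,-0.015,0,0,0,-1],[0,0,-0.05,0,0,0,-1],[0,0,-0.1,0,0,0,-1],[0,0,-0.15,0,0,0,-1],[0,0,-0.17,0,0,0,-1],[0,0,-0.17,0,0,0,-1]]'
python3 -c "
from h import *
go(472,-279,205,.2)"
```

```text
clock: 14.05
position: [477.9, 285.0, 210.6]
ee_rot: [-0.102, 0.995, 0.003, 0.003]
contact_force: [-0.2, -0.1, -2.2]
gripper_width: 22.7
grasp_force: 59.1
shift [ 0.1203 -0.5511  0.0019] turn [0.0053 0.0063 0.0045]
```

```bash
python3 -m handwheel '[[0.006,-0.03,0,0.005,0.006,0,-1],[0.018,-0.085,0,0.005,0.006,0,-1],[0.031,-0.142,0,0.005,0.006,0,-1],[0.043,-0.2,0,0.005,0.006,0,-1],[0.056,-0.257,0,0.005,0.006,0,-1],[0.068,-0.315,0,0.005,0.006,0,-1],[0.081,-0.372,0,0.005,0.006,0,-1],[0.094,-0.43,0,0.005,0.006,0,-1],[0.106,-0.488,0,0.005,0.006,0,-1],[0.117,-0.535,0,0.005,0.006,0,-1]]'
python3 -m handwheel '[[0.0033,-0.016,0.01,0,0,0,-1],[0.0033,-0.016,0.03,0,0,0,-1],[0.0033,-0.016,0.06,0,0,0,-1],[0.0033,-0.016,0.06,0,0,0,-1],[0.0033,-0.016,0.06,0,0,0,-1]]'
python3 - <<'E'
from h import *
go(472,-279,101.5,.2)
p,d,c=grab('wrist','w5'); P=cloud(c,d); s=read_state(); print(s['position'])
xy=s['position']; print(locate(P,xy,s['position'][2]-17,s['position'][2]+0,48))
go(472,-279,101.5,.2)
E
```

```text
clock: 15.3
position: [470.3, -264.9, 204.8]
ee_rot: [-0.101, 0.995, -0.0, -0.003]
contact_force: [1.2, -0.2, -1.4]
gripper_width: 22.6
grasp_force: 59.1
clock: 15.92
position: [471.9, -279.4, 147.1]
ee_rot: [-0.103, 0.995, -0.002, -0.001]
contact_force: [0.0, 0.8, -0.9]
gripper_width: 22.5
grasp_force: 59.2
shift [-0.0004  0.0005  0.0456] turn [-0.0028 -0.0032  0.0056]
[ 472.23774146 -279.51040272  147.73714617]
(7197, np.float32(140.2), array([ 469.5, -280.1]), array([68.6, 69.2]), 58.0, array([ 471.2, -279.4]), 36.1)
shift [0.     0.0007 0.0462] turn [-0.0033 -0.0018  0.0054]
```

View pics/w5.png

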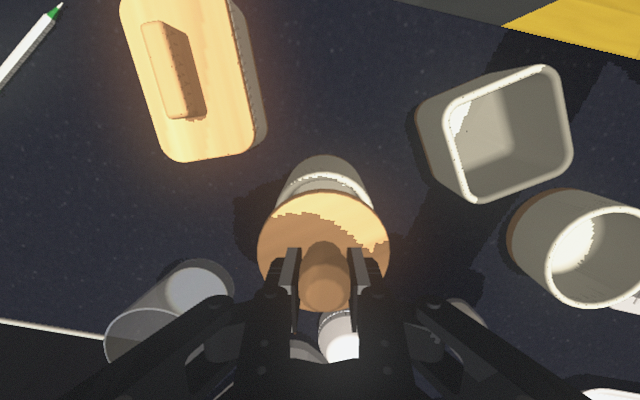

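The small lid sits centred over the tall pot at (323,190), and the oblong pot at (190,85) is closed. The glass (170,320) and shaker (340,335) are clear. Descending.

```bash
python3 -m handwheel '[[-0.0005,0.0005,0.01,-0.002,-0.001,0,-1],[-0.0005,0.0005,0.022,-0.002,-0.001,0,-1],[-0.0005,0.0005,0.028,-0.002,-0.001,0,-1],[-0.0005,0.0005,0.032,-0.002,-0.001,0,-1],[-0.0005,0.0005,0.036,-0.002,-0.001,0,-1],[-0.0005,0.0005,0.04,-0.002,-0.001,0,-1],[-0.0005,0.0005,0.043,-0.002,-0.001,0,-1],[-0.0005,0.0005,0.0455,-0.002,-0.001,0,-1],[-0.0005,0.0005,0.0465,-0.002,-0.001,0,-1],[-0.0005,0.0005,0.0465,-0.002,-0.001,0,-1]]'
python3 -m handwheel '[[0,0,0.001,0,0,0,-1],[0,0,0.0015,0,0,0,-1],[0,0,0.0015,0,0,0,-1]]'

```

```text
clock: 17.23
position: [472.0, -279.4, 101.7]
ee_rot: [-0.102, 0.995, -0.001, -0.001]
contact_force: [-2.1, 0.8, 5.4]
gripper_width: 22.7
grasp_force: 59.7
clock: 17.6
position: [472.1, -279.5, 101.5]
ee_rot: [-0.103, 0.995, -0.001, -0.0]
contact_force: [-3.8, 2.4, 12.4]
gripper_width: 23.1
grasp_force: 60.3
```

```bash
python3 -m handwheel '[[0,0,0,0,0,0,0],[0,0,0,0,0,0,0],[0,0,-0.01,0,0,0,0],[0,0,-0.05,0,0,0,0],[0,0,-0.11,0,0,0,0],[0.03,0.04,-0.15,0,0,0,0],[0.06,0.09,-0.15,0,0,0,0],[0.06,0.09,-0.15,0,0,0,0]]'
python3 - <<'E'
from h import *
p,d,c=grab('wrist','w6'); P=cloud(c,d)
flat(P,(472,-279),94); print(locate(P,(472,-279),86,100,50))
go(421.2,384.3,250,.4)
E
```

```text
clock: 18.6
position: [392.3, -201.5, 250.2]
ee_rot: [-0.103, 0.995, -0.0, -0.0]
contact_force: [0.4, 0.1, -0.2]
gripper_width: 42.8
grasp_force: 0.0
plate 1648 z 94.6 want 94 slope deg [-0.1  0.1]
(2564, np.float32(94.2), array([ 470. , -281.2]), array([65.9, 71.6]), 52.0, array([ 471.7, -279.6]), 36.4)
shift [-1.467e-01  5.688e-01 -4.000e-04] turn [-0.0015  0.0003 -0.1936]
```

```bash
python3 -m handwheel '[[-0.007,0.028,0,0,0,-0.01,0],[-0.022,0.085,0,0,0,-0.03,0],[-0.037,0.143,0,0,0,-0.05,0],[-0.052,0.2,0,0,0,-0.07,0],[-0.067,0.258,0,0,0,-0.09,0],[-0.082,0.316,0,0,0,-0.11,0],[-0.097,0.375,0,0,0,-0.13,0],[-0.112,0.433,0,0,0,-0.15,0],[-0.127,0.49,0,0,0,-0.17,0],[-0.139,0.54,0.01,0,0,-0.19,0]]'
python3 -m handwheel '[[-0.002,0.03,0.02,0,0,0,0],[-0.002,0.03,0.07,0,0,0,0],[-0.002,0.03,0.12,0,0,0,0],[-0.002,0.03,0.15,0,0,0,0],[-0.002,0.03,0.15,0,0,0,0],[-0.002,0.03,0.15,0,0,0,0]]'
python3 -c "
from h import *
go(421.2,384.3,39,.4)"
```

```text
clock: 19.9
position: [422.8, 357.0, 238.8]
ee_rot: [-0.196, 0.981, 0.0, 0.0]
contact_force: [0.7, 0.0, 0.4]
gripper_width: 42.4
grasp_force: 0.0
clock: 20.65
position: [412.8, 383.3, 89.5]
ee_rot: [-0.196, 0.981, 0.0, -0.0]
contact_force: [-0.2, 0.3, -1.0]
gripper_width: 42.9
grasp_force: 0.0
shift [-0.0082 -0.0023  0.0505] turn [ 0.0007 -0.     -0.0054]
```

```bash
python3 -m handwheel '[[-0.0082,-0.0023,0.01,0,0,0,0],[-0.0082,-0.0023,0.025,0,0,0,0],[-0.0082,-0.0023,0.04,0,0,0,0],[-0.0082,-0.0023,0.0495,0,0,0,0],[-0.0082,-0.0023,0.0495,0,0,0,0],[-0.0082,-0.0023,0.0495,0,0,0,-1],[-0.0082,-0.0023,0.0495,0,0,0,-1],[-0.0082,-0.0023,0.0495,0,0,0,-1],[-0.0082,-0.0023,0.0495,0,0,0,-1]]'
python3 -c "
from h import *
go(467.6,-46.2,200,.4)"
```

```text
clock: 21.78
position: [420.0, 383.5, 39.4]
ee_rot: [-0.196, 0.981, 0.0, -0.001]
contact_force: [-0.8, 0.5, 1.3]
gripper_width: 22.8
grasp_force: 59.0
shift [ 0.1215 -0.4149 -0.1607] turn [ 0.0006 -0.0011 -0.0053]
```

```bash
python3 -m handwheel '[[0,0,-0.015,0,0,0,-1],[0,0,-0.06,0,0,0,-1],[0,0,-0.11,0,0,0,-1],[0.012,-0.04,-0.15,0,0,0,-1],[0.028,-0.095,-0.16,0,0,0,-1],[0.045,-0.153,-0.16,0,0,0,-1],[0.062,-0.21,-0.16,0,0,0,-1],[0.079,-0.268,-0.16,0,0,0,-1],[0.095,-0.325,-0.16,0,0,0,-1],[0.11,-0.375,-0.16,0,0,0,-1]]'
python3 -m handwheel '[[0.0105,-0.038,0.005,0,0,0,-1],[0.0105,-0.038,0.04,0,0,0,-1],[0.0105,-0.038,0.08,0,0,0,-1],[0.0105,-0.038,0.08,0,0,0,-1],[0.0105,-0.038,0.08,0,0,0,-1]]'
python3 - <<'E'
from h import *
p,d,c=grab('wrist','w7'); P=cloud(c,d); s=read_state(); xy=s['position']; print(xy,locate(P,xy,xy[2]-17,xy[2],60))
go(467.6,-46.2,77.4,.4)
E
```

```text
clock: 23.02
position: [462.4, -7.3, 200.1]
ee_rot: [-0.196, 0.981, -0.0, -0.0]
contact_force: [0.2, 0.0, -1.1]
gripper_width: 22.6
grasp_force: 59.1
clock: 23.65
position: [468.7, -44.2, 120.8]
ee_rot: [-0.196, 0.981, -0.001, 0.0]
contact_force: [1.0, 0.2, -0.6]
gripper_width: 22.9
grasp_force: 59.2
[468.92552753 -44.04014485 121.15712516] (14036, np.float32(113.8), array([468.3, -43.1]), array([92.6, 90.7]), 73.8, array([470. , -42.8]), 47.1)
shift [ 0.0021 -0.0014  0.0438] turn [-0.0011  0.0015 -0.0046]
```

View pics/w7.png

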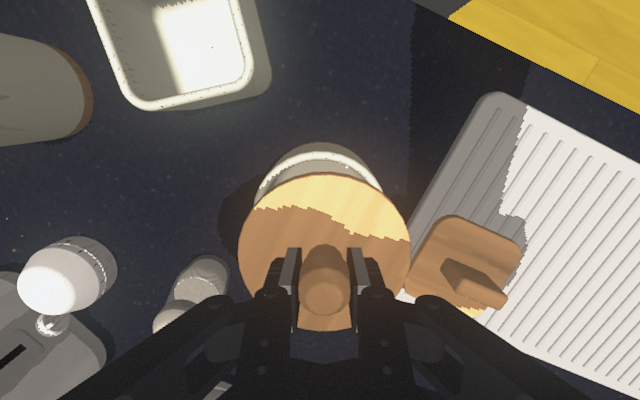

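The wide lid is just off centre over the wide pot at (320,160); the square lid remains at (465,262). I'll correct by about 1 mm and descend.

```bash
python3 -m handwheel '[[0.0035,-0.002,0.006,0,0,0,-1],[0.0035,-0.002,0.016,0,0,0,-1],[0.0035,-0.002,0.022,0,0,0,-1],[0.0035,-0.002,0.027,0,0,0,-1],[0.0035,-0.002,0.032,0,0,0,-1],[0.0035,-0.002,0.036,0,0,0,-1],[0.0035,-0.002,0.04,0,0,0,-1],[0.0035,-0.002,0.0425,0,0,0,-1],[0.0035,-0.002,0.0438,0,0,0,-1],[0.0035,-0.002,0.0438,0,0,0,-1]]'
python3 -m handwheel '[[0,0,0.001,0,0,0,-1],[0,0,0.0015,0,0,0,-1],[0,0,0.0015,0,0,0,-1]]'

```

```text
clock: 24.95
position: [464.9, -47.6, 77.3]
ee_rot: [-0.196, 0.981, -0.0, -0.001]
contact_force: [-5.3, 1.6, 13.8]
gripper_width: 22.5
grasp_force: 60.9
clock: 25.32
position: [465.0, -47.6, 77.2]
ee_rot: [-0.197, 0.98, -0.001, -0.001]
contact_force: [-9.4, 3.5, 25.6]
gripper_width: 22.6
grasp_force: 62.1
```

```bash
python3 -m handwheel '[[0,0,-0.001,0,0,0,0],[0,0,-0.001,0,0,0,0],[0,0,-0.01,0,0,0,0],[0,0,-0.05,0,0,0,0],[0,0,-0.11,0,0,0,0],[0.03,0.03,-0.16,0,0,0,0],[0.05,0.03,-0.17,0,0,0,0],[0.05,0.03,-0.17,0,0,0,0]]'
python3 - <<'E'
from h import *
p,d,c=grab('wrist','w8'); P=cloud(c,d)
flat(P,(467,-46),70,38); print(locate(P,(467,-46),62,76,60))
go(474,84.3,150,1.543)
E
```

```text
clock: 26.32
position: [407.2, -39.0, 245.7]
ee_rot: [-0.196, 0.981, 0.0, 0.001]
contact_force: [-0.5, 0.6, -0.4]
gripper_width: 43.0
grasp_force: 0.0
plate 2895 z 70.6 want 70 slope deg [-0.  0.]
(4649, np.float32(70.4), array([465.4, -46.1]), array([93.3, 91.3]), 74.5, array([466.8, -46.7]), 47.4)
shift [-0.1088  0.0883  0.0947] turn [-1.0000e-04 -1.0000e-04 -1.1485e+00]
```

```bash
python3 -m handwheel '[[-0.012,0.01,0,0,0,-0.12,0],[-0.028,0.023,0,0,0,-0.29,0],[-0.044,0.036,0.01,0,0,-0.46,0],[-0.06,0.049,0.025,0,0,-0.63,0],[-0.076,0.062,0.045,0,0,-0.8,0],[-0.092,0.075,0.065,0,0,-0.97,0],[-0.1088,0.0883,0.085,0,0,-1.12,0],[-0.1088,0.0883,0.0947,0,0,-1.1485,0],[-0.1088,0.0883,0.0947,0,0,-1.1485,0],[-0.1088,0.0883,0.0947,0,0,-1.1485,0]]'
python3 -c "
from h import *
go(474,84.3,38,1.543)"
```

```text
clock: 27.62
position: [474.1, 83.9, 149.4]
ee_rot: [-0.697, 0.717, 0.0, -0.001]
contact_force: [-0.2, -0.2, 0.4]
gripper_width: 42.8
grasp_force: 0.0
shift [-5.000e-04 -1.000e-04  1.114e-01] turn [ 0.0014 -0.0009 -0.0014]
```

```bash
python3 -m handwheel '[[-0.0005,0,0.02,0,0,0,0],[-0.0005,0,0.06,0,0,0,0],[-0.0005,0,0.095,0,0,0,0],[-0.0005,0,0.1105,0,0,0,0],[-0.0005,0,0.1105,0,0,0,0],[-0.0005,0,0.1105,0,0,0,-1],[-0.0005,0,0.1105,0,0,0,-1],[-0.0005,0,0.1105,0,0,0,-1],[-0.0005,0,0.1105,0,0,0,-1]]'
python3 -m handwheel '[[0,0,-0.015,0,0,0,-1],[0,0,-0.06,0,0,0,-1],[0,0,-0.11,0,0,0,-1],[0,0,-0.15,0,0,0,-1],[0,0,-0.15,0,0,0,-1]]'
python3 -c "
from h import *
go(391.6,-167.2,190,np.radians(124.4))"
```

```text
clock: 28.75
position: [474.7, 85.1, 39.9]
ee_rot: [-0.697, 0.717, -0.0, 0.0]
contact_force: [-0.6, -0.6, 7.3]
gripper_width: 13.1
grasp_force: 61.1
clock: 29.38
position: [475.5, 85.7, 191.9]
ee_rot: [-0.697, 0.717, -0.001, 0.003]
contact_force: [-0.3, 0.3, -2.1]
gripper_width: 12.8
grasp_force: 60.1
shift [0.2551 0.077  0.0008] turn [-0.0058  0.0013 -0.6279]
```

```bash
python3 -m handwheel '[[0.02,0.006,0,0,0,-0.05,-1],[0.055,0.017,0,0,0,-0.14,-1],[0.095,0.029,0,-0.003,0.001,-0.24,-1],[0.135,0.041,0,-0.005,0.001,-0.34,-1],[0.175,0.053,0,-0.006,0.001,-0.44,-1],[0.215,0.065,0,-0.006,0.001,-0.54,-1],[0.245,0.074,0,-0.006,0.001,-0.615,-1],[0.2551,0.077,0.02,-0.006,0.001,-0.628,-1],[0.2551,0.077,0.05,-0.006,0.001,-0.628,-1],[0.2551,0.077,0.05,-0.006,0.001,-0.628,-1]]'
python3 -m handwheel '[[0,0,0,0,0,0,-1]]'
python3 - <<'E'
from h import *
p,d,c=grab('wrist','w9'); P=cloud(c,d); s=read_state(); xy=s['position']; print(xy,locate(P,xy,xy[2]-17,xy[2],60))
go(391.6,-167.2,89.9,np.radians(124.4))
E
```

```text
clock: 30.62
position: [387.0, -168.0, 136.4]
ee_rot: [0.884, -0.467, -0.006, 0.005]
contact_force: [0.4, 0.3, -0.7]
gripper_width: 13.0
grasp_force: 59.9
clock: 30.75
position: [390.1, -168.1, 139.2]
ee_rot: [0.885, -0.466, -0.002, 0.003]
contact_force: [-0.1, -0.4, -0.9]
gripper_width: 13.1
grasp_force: 59.9
[ 390.52949731 -168.01375747  139.66417675] (12478, np.float32(131.8), array([ 393.5, -173.1]), array([80.5, 70.4]), 34.0, array([ 391. , -169.9]), 49.2)
shift [-0.0001 -0.0017  0.0498] turn [0.007  0.0003 0.0005]
```

View pics/w9.png

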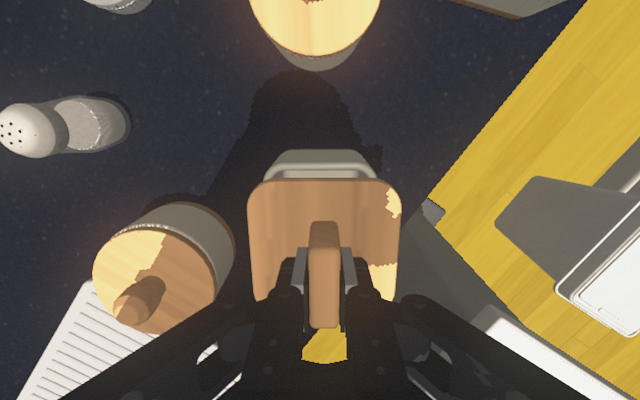

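The square lid is aligned over the square pot at (322,170). The wide pot (155,270) and tall pot (315,25) are closed.

```bash
python3 -m handwheel '[[-0.001,-0.0018,0.006,0.005,0,0,-1],[-0.001,-0.0018,0.016,0.005,0,0,-1],[-0.001,-0.0018,0.024,0.005,0,0,-1],[-0.001,-0.0018,0.024,0.005,0,0,-1]]'
python3 -c "
from h import *
go(391.2,-166.4,89.9,np.radians(124.4))"
```

```text
clock: 31.3
position: [389.9, -166.3, 114.1]
ee_rot: [0.885, -0.466, -0.002, 0.001]
contact_force: [0.5, -0.7, 0.2]
gripper_width: 13.1
grasp_force: 59.9
shift [ 0.0009 -0.0011  0.0242] turn [ 0.0047  0.0026 -0.0002]
```

```bash
python3 -m handwheel '[[0.0008,-0.001,0.004,0.004,0.002,0,-1],[0.0008,-0.001,0.008,0.004,0.002,0,-1],[0.0008,-0.001,0.012,0.004,0.002,0,-1],[0.0008,-0.001,0.016,0.004,0.002,0,-1],[0.0008,-0.001,0.02,0.004,0.002,0,-1],[0.0008,-0.001,0.023,0.004,0.002,0,-1],[0.0008,-0.001,0.0245,0.004,0.002,0,-1],[0.0008,-0.001,0.025,0.004,0.002,0,-1],[0.0008,-0.001,0.025,0.004,0.002,0,-1]]'
```

```text
clock: 32.42
position: [391.9, -166.4, 90.0]
ee_rot: [0.885, -0.466, 0.001, -0.0]
contact_force: [0.4, 0.2, -0.7]
gripper_width: 13.0
grasp_force: 60.0
```

```bash
python3 -m handwheel '[[0,0,0.001,0,0,0,-1],[0,0,0.002,0,0,0,-1],[0,0,0.002,0,0,0,-1]]'
```

```text
clock: 32.8
position: [392.0, -166.5, 89.8]
ee_rot: [0.885, -0.466, 0.001, -0.0]
contact_force: [-4.2, 4.5, 15.3]
gripper_width: 12.8
grasp_force: 62.4
```

```bash
python3 -m handwheel '[[0,0,-0.001,0,0,0,-0.2],[0,0,-0.001,0,0,0,-0.2],[0,0,-0.01,0,0,0,-0.2],[0,0,-0.05,0,0,0,-0.2],[0,0,-0.11,0,0,0,-0.2],[0,0,-0.17,0,0,0,-0.2],[0,0,-0.22,0,0,0.1,-0.2],[0,0,-0.24,0,0,0.25,-0.2],[0,0,-0.24,0,0,0.4,-0.2]]'
python3 -c "
from h import *
go(330,-200,330,.3)"
```

```text
clock: 33.92
position: [392.1, -166.6, 330.6]
ee_rot: [0.773, -0.635, 0.003, -0.002]
contact_force: [-1.0, 0.3, -1.2]
gripper_width: 34.0
grasp_force: 0.0
shift [0.0207 0.0674 0.0002] turn [-0.0064  0.0032  1.4661]
```

```bash
python3 -m handwheel '[[0.002,0.007,0,0,0,0.1,-0.2],[0.004,0.015,0,0,0,0.27,-0.2],[0.007,0.022,0,0,0,0.44,-0.2],[0.009,0.03,0,0,0,0.61,-0.2],[0.012,0.037,0,0,0,0.78,-0.2],[0.014,0.045,0,0,0,0.95,-0.2],[0.016,0.052,0,0,0,1.12,-0.2],[0.018,0.06,0,0,0,1.29,-0.2],[0.0207,0.0674,0,0,0,1.44,-0.2],[0.0207,0.0674,0,0,0,1.4661,-0.2]]'
python3 - <<'E'
from h import *
p,d,c=grab('wrist','w10'); P=cloud(c,d)
for n,xy in [('wide',(467,-46.5)),('square',(391.7,-167)),('tall',(472,-279)),('oblong',(396.8,-387))]:
    z=RIM[n]+8; print(n,locate(P,xy,z-6,z+6,62)); flat(P,xy,z)
E
```

```text
clock: 35.17
position: [329.1, -200.3, 328.2]
ee_rot: [-0.152, 0.988, -0.0, 0.001]
contact_force: [0.1, 0.2, 0.1]
gripper_width: 34.0
grasp_force: 0.0
wide (1120, np.float32(70.6), array([444.5, -31.1]), array([89.7, 40. ]), 52.4, array([456.6, -40.5]), 44.9)
plate 364 z 71.5 want 70 slope deg [ 1.4 -1.1]
square (2699, np.float32(82.6), array([ 392.8, -167.4]), array([80.3, 79.8]), 34.6, array([ 392.4, -167.4]), 49.6)
plate 974 z 83.2 want 82 slope deg [0.1 0.2]
tall (1669, np.float32(94.3), array([ 471.7, -278.7]), array([71.4, 70.5]), 12.8, array([ 471.6, -279.4]), 36.3)
plate 1032 z 94.7 want 94 slope deg [-0.1  0.1]
oblong (3401, np.float32(64.2), array([ 396.9, -387. ]), array([112. ,  70.8]), 20.9, array([ 396.5, -386.9]), 59.9)
plate 848 z 65.9 want 64 slope deg [ 0.8 -1.9]
```

View pics/w10.png

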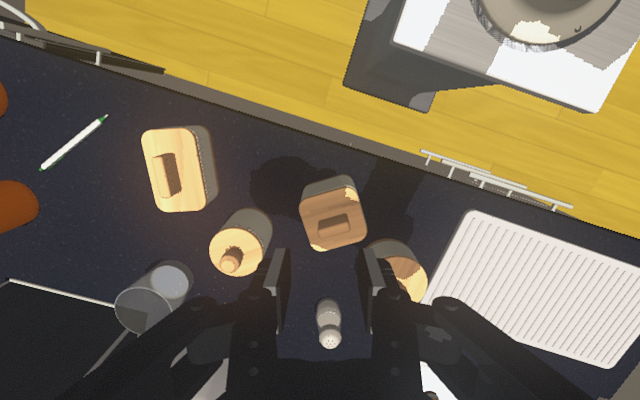

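All four pots are closed: oblong (172,168), tall (238,245), square (333,218), and wide (405,275), which is partly hidden by a finger here but was measured flat just after placing. The board is empty, and the shaker (329,322) and glass (150,300) still stand.

```bash
python3 -c "
from bench import *
print(job_done())"
```

```text
the job is handed in; nothing more can be done
None
```

All four lids are on their matching pots and measured flat on the rims, with the pots, shaker and glass left standing; the job was handed in at about 35 s on the robot's clock.

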